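# Index the hub fixture one notch to the yellow marker

## Robot

A 6-joint arm with a two-finger parallel gripper is mounted at the origin on the work surface. World frame = base frame: x ahead of the robot, y to its left, z up, the work surface at z = 0. Lengths are in m, angles in rad, forces in N, time in s.
With the tool pointing down it reaches from about 0.375 to 0.975 m from the base axis. Payload 3.8 kg.
Tool frame: the origin (TCP) lies on the centre line of the jaws, within the pads' length; the fingertips stand 17 mm ahead of it and the grasp point (between the pads) lies 2 mm behind it (bot.tip_extent is the distance from the TCP to the fingertips, in m); z points along the fingers, y is the line along which they close (so a half turn about z gives the same grasp; the last joint's range is limited). The gripper opens to 85 mm and grips with 20 to 120 N. Pads are 22 mm wide; open, the fingers measure 114 mm over their backs; the gripper's body (76 mm by 85 mm) begins 54 mm behind the grasp point. The pads swing forward as they close: fully open they stand 13 mm farther back than shut.
Start: joints at [-1.211, 0.264, 1.604, -0, 1.274, -0.037], TCP at [0.261, -0.623, 0.248] pointing down, gripper open.
Joint ranges: [-2.63, 2.63], [-0.94, 2.18], [0.31, 2.57], [-1.31, 4.45], [0, 2.66], [-2.55, 2.55]. Speed limits (rad/s): [2.57, 2.57, 3.14, 3.14, 3.14, 3.14].

## Interface

Orientations are given as a rotation vector (axis times angle).
In Python, from workcell import readout, read_camera, finish_job, bot gives the robot as it stands.
- The arm moves only by the tool jog_arm, never from a script. Its argument "deltas" is one flat list of numbers, 7 for each row, row after row: the shift along the tool's x, y, z in m, then the turn, a rotation vector about the tool's x, y, z in degrees, then the gripper command: -1 is shut, 1 is fully open, values between are in proportion. A call has 1 to 8 rows; each row is the pose to reach, as a shift and turn from the pose commanded when the call began, along the tool's axes at that moment; what a row does not reach only later rows make up. A row lasts 1/10 s, in which the tool goes at most 50 mm and 8.59 degrees, less where a joint would pass 70% of its speed; a pose out of reach is approached as far as the arm can. A call with a gripper value outside its range is refused whole. The fingers move at their own pace and stop on an object; "squeeze" is the grip in N (left out, the last holds). Time passes only in rows, so rows that repeat a pose let the fingers close. It gives the time, the measured TCP pose, the force, the opening and the grip force at its end, in the units of the state.
- readout.read_state(): the state, without advancing time (a new reading comes with each control period).
- read_camera(name): name is "scene" or "side" or "wrist"; returns a dict with "color" (480x640x3 uint8, blue, green, red), "fx", "fy", "cx", "cy" (pixels), "origin" and "attitude" of the camera in the world. Camera axes: x right, y down, z forward; pixel columns grow to the right and rows downward; lengths in m; the calibration is good to about 2 mm. A picture is of the moment at which its call begins. There is no depth.
- finish_job(): hands the job in; it is judged then, once.
The state is a dict: "time": time; "q": joint angles; "joint_vel": joint speeds; "joint_torque": joint torques, N m; "tool_pos": TCP position; "tcp_rot": TCP orientation; "wrist_force": force on the tool from outside, world axes, zero at the start; "torque": the same for the moment, N m; "width": opening from 0.0 (shut) to 1.0 (fully open); "grip_force": force on a finger pad.
Only numpy, scipy, OpenCV 4.12 (cv2) and the standard library are available. Lean on these libraries where they do the work, as an engineer would, in place of code of your own. Each camera call takes 0.05 s, during which the arm holds its last target. There are 200 camera calls.

## Task

Bring the next stud of the wheel hub under the dial gauge: with the shut fingertips, gently press down the orange plunger cup on the indexing fixture, and while it is pressed push it round with the turntable to the next notch, the one beside the yellow marker; then let it spring up fully so that it locks there, and move clear. Do not grip, lift or knock anything: the copper dust cap resting on the hub and all the loose parts about stay as they are.

Things in the scene. Friction and masses are not known exactly. Their poses are not given: they have to be found in the camera images.
- fixture: Fixture, bolted down: round dark base plate, 336 mm across, 12 thick; a fixed aluminium ring (173 mm across, 30 to 42 mm high) with six 14 mm notches 60 degrees apart. Origin: on the turntable's vertical axis at bench level. Its -x points at the plunger's starting notch; on the +x side stands the dial gauge (stand 212 mm high at 138 mm from the axis; dial at 50 mm, 132 to 188 high).
- turntable (a joint): Angle (rad) of the turntable with the six-stud wheel hub and the arm that carries the plunger. 0 at the starting notch, positive anticlockwise from above; next notches at +-1.047, end stops at +-1.4. Friction (0.15 N m) keeps it where left; with the plunger up in a notch it is locked, with about 0.015 of play. Hub flange 128 mm across; studs reach 111 mm above the bench.
- plunger (a joint): How far the plunger is pressed straight down (m): 0 up and locked in a notch, 0.020 at the bottom stop. Return spring: about 4 N at first, 11 N at the bottom. The table is free from about 0.013. Let go between notches it rises only to about 0.012, its rounded 12 mm tooth rubbing under the ring, and springs up when a notch comes over it (caught within some 3 mm).
- cup_floor (a point): Centre of the inner floor of the orange plunger cup, 110 mm from the turntable's axis, 99 mm above the bench when up. The cup is open upward: inside 52 mm across and 14 deep, walls 4 mm, outside 60 mm across. It goes down with the plunger and round with the turntable; shut fingertips fit in it, press on its floor and push against its wall.
- mark_yellow: Yellow round marker, 24 mm across and 8 mm high, fixed on the base plate 150 mm from the axis, straight outward of the notch to turn to (one notch either clockwise or anticlockwise of the start). Origin: centre of its underside, 12 mm above the bench.
- mark_white: White marker of the same size beside the notch on the other side of the start; not the one wanted. Origin as for the yellow one.
- dust_cap: Loose copper-coloured dust cap, 44 mm across and 20 mm high, resting on the middle of the hub, on the turntable's axis; its underside (origin) is 105 mm above the bench. It may turn with the table but must stay there.
- wheel_nut: Loose steel wheel nut, 26 mm across and 34 mm high, standing on the base plate behind the hub. Origin: centre of its underside.
- impact_socket: Loose dark socket, 34 mm across and 80 mm high, standing on the base plate behind the hub. Origin: centre of its underside.
- spray_can: Loose red and white can, 66 mm across and 190 mm high, on the bench at the left. Origin: centre of its underside.
- parts_bin: Loose empty blue open bin, 160 x 110 x 70 mm, on the bench at the right. Origin: centre of its underside.
- wrench: Loose steel wrench lying on the bench at the right. Origin: underside.
- brush: Loose brush lying on the bench at the left. Origin: underside.
Mind the look-alikes: they are no part of the job. There is more than one size of the dust_cap; the job needs the smallest.

How it is judged:
By the outcome, as a careful person would: the job done as asked, in the order asked, and still so for the second after the job is handed in, with the robot touching nothing.
It also fails if it takes over 42 s, if anything falls off the work surface, if the arm or the gripper's body presses on something with over 40 N, if the wrist force passes 120 N, or if a joint passes its speed limit or range.

## Working session

There is one attempt and no reset: what is moved stays moved. The work goes in short steps, Python scripts to look and compute and a tool call to move; the robot and the scene stay as the last step left them, time stands still between calls to the robot, and variables do not carry over. Pictures are saved under pics/ and viewed, at most 10 in all, crops included, and the job is handed in when it is done.

Besides the shell and the picture viewer there is one more tool, called after "Call:" as name(argument=value, ...), one argument or row to a line, values as JSON. jog_arm: Moves the arm, as the interface text tells. Its arguments: {"type":"object","properties":{"deltas":{"type":"array"},"squeeze":{"type":"number"}},"required":["deltas"]}

```bash
mkdir -p pics; ls
python3 - <<'E'
from workcell import readout, read_camera, bot
import cv2
for n in ("scene","side"):
    c=read_camera(n); cv2.imwrite(f"pics/{n}0.png",c["color"]); print(n,c["fx"],c["cx"],c["cy"],c["origin"],c["attitude"])
s=readout.read_state(); print(s["time"],s["tool_pos"],s["tcp_rot"],s["wrist_force"],bot.tip_extent)
E
```

```text
pics
scene 537.5632341586517 317.4536874136868 242.66369454121244 [ 0.87619759 -0.59496828  1.05889581] [-2.47353025 -0.6147231   0.16877798]
side 551.0680107849373 321.1916728566794 239.1823402379446 [0.27630518 0.66681706 1.00105329] [-0.58961389  2.78686039 -0.98815024]
0.1 [ 0.26062876 -0.6219657   0.24706829] [-3.07794631e+00 -6.18827160e-01  5.25038020e-04] [ 0.61085257 -0.05537389 -0.10174024] 0.017
```

View pics/scene0.png

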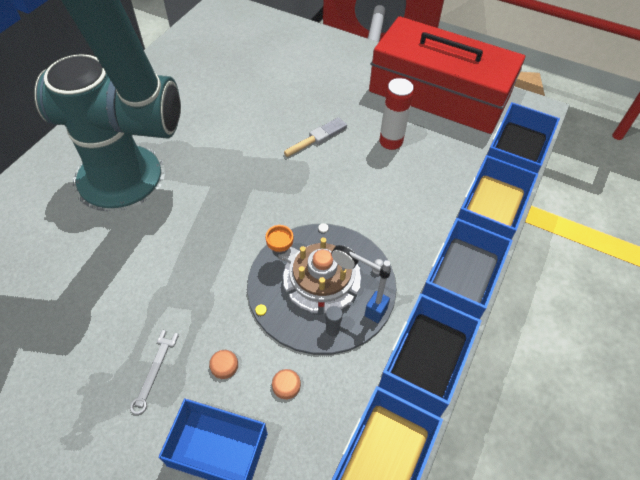

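View pics/side0.png

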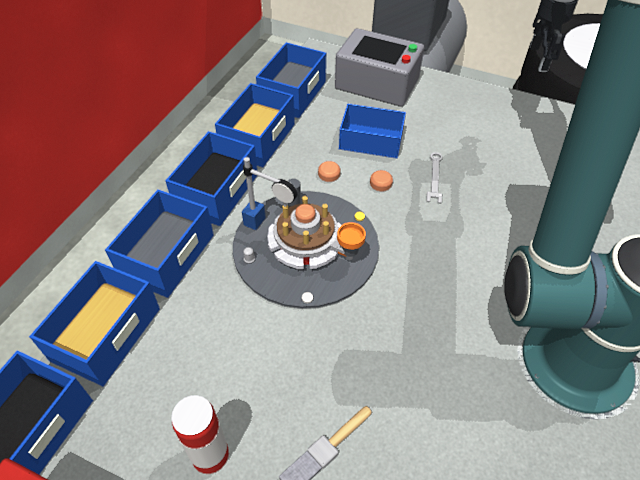

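The scene view shows the orange cup at (280,238), the yellow marker at (261,310), the white marker at (323,228) and the dust cap on the hub at (322,258). In the side view they are at (351,236), (360,216), (307,297) and (305,213). There are also two copper look-alike caps on the bench, at scene (223,362) and (286,383). The cap meant is the smallest one, resting on the hub, and it must not be touched.

```bash
cat > h.py <<'E'
import numpy as np, cv2
from scipy.spatial.transform import Rotation as R
from workcell import readout, read_camera, bot
def ray(c,uv):
    d=R.from_rotvec(c["attitude"]).apply([(uv[0]-c["cx"])/c["fx"],(uv[1]-c["cy"])/c["fy"],1.]) if np.shape(c["attitude"])==(3,) else np.asarray(c["attitude"])@[(uv[0]-c["cx"])/c["fx"],(uv[1]-c["cy"])/c["fy"],1.]
    return np.asarray(c["origin"]),d
def onplane(c,uv,z):
    o,d=ray(c,uv); return (o+d*(z-o[2])/d[2])
def blobs(c,lo,hi,box=None,amin=15):
    hsv=cv2.cvtColor(c["color"],cv2.COLOR_BGR2HSV); m=cv2.inRange(hsv,np.array(lo),np.array(hi))
    if box:
        k=np.zeros_like(m); x0,y0,x1,y1=box; k[y0:y1,x0:x1]=255; m&=k
    cs=cv2.findContours(m,cv2.RETR_EXTERNAL,cv2.CHAIN_APPROX_NONE)[0]
    return sorted([x for x in cs if cv2.contourArea(x)>amin],key=cv2.contourArea,reverse=True)
def cen(x):
    M=cv2.moments(x); return M["m10"]/M["m00"],M["m01"]/M["m00"]
E
python3 - <<'E'
from h import *
box={"scene":(235,205,405,360),"side":(225,180,385,312)}
for n in box:
    c=read_camera(n)
    for name,lo,hi,z in (("yellow",(25,150,120),(35,255,255),.02),("white",(0,0,200),(180,40,255),.02),("orange",(8,200,100),(20,255,255),.111),("copper",(5,90,120),(14,199,255),.125)):
        for b in blobs(c,lo,hi,box[n])[:3]:
            print(n,name,cv2.contourArea(b),np.round(cen(b),1),np.round(onplane(c,cen(b),z),4))
    # plate: dark bluish grey, outline hull
    hsv=cv2.cvtColor(c["color"],cv2.COLOR_BGR2HSV)
    bs=blobs(c,(90,15,30),(130,120,110),box[n],300)
    if bs:
        hull=cv2.convexHull(bs[0]); P=np.array([onplane(c,p[0],.012)[:2] for p in hull],np.float32)
        print("plate",cv2.contourArea(bs[0]),cv2.minEnclosingCircle(P))
    im=cv2.resize(c["color"][box[n][1]:box[n][3],box[n][0]:box[n][2]],None,fx=2.3,fy=2.3,interpolation=cv2.INTER_CUBIC)
    out=im if n=="scene" else np.hstack([cv2.resize(out,(395,360)),cv2.resize(im,(400,360))])
cv2.imwrite("pics/crop1.png",out)
E
```

```text
scene white 2397.5 [367.5 220.8] [0.6372 0.1585 0.02  ]
scene white 1027.5 [260.1 345.5] [ 0.5755 -0.2402  0.02  ]
scene white 403.5 [383.8 341.3] [ 0.7981 -0.1112  0.02  ]
scene copper 279.5 [322.1 259.1] [ 0.62   -0.0522  0.125 ]
scene copper 219.5 [279.6 236.7] [ 0.5145 -0.0446  0.125 ]
plate 1783.0 ((0.6253740191459656, -0.06880560517311096), 0.15143492817878723)
side yellow 47.0 [359.3 215.4] [ 0.531  -0.1664  0.02  ]
side white 2404.5 [359.3 229.3] [ 0.5155 -0.1263  0.02  ]
side white 897.5 [251.1 302.1] [0.6502 0.1519 0.02  ]
side white 318.0 [296.4 239.7] [ 0.6354 -0.0384  0.02  ]
side orange 85.5 [350.5 227.7] [ 0.5118 -0.0491  0.111 ]
side orange 72.0 [349.7 244.6] [ 0.4965 -0.0063  0.111 ]
side copper 895.0 [305.6 226.5] [ 0.5947 -0.0027  0.125 ]
side copper 120.5 [377.8 184.6] [ 0.4991 -0.1794  0.125 ]
side copper 20.0 [357.9 231.9] [ 0.4899 -0.0336  0.125 ]
plate 1247.5 ((0.6228059530258179, -0.038945600390434265), 0.1568843275308609)
```

View pics/crop1.png

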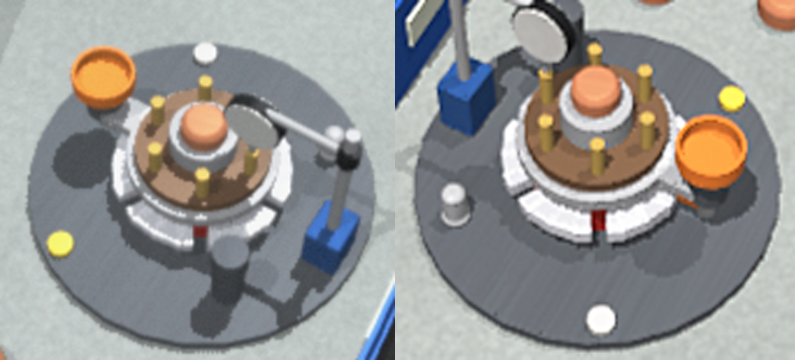

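The crops show the yellow marker at scene (261,310) / side (360,216) and the white one at scene (323,228) / side (307,297), with the cup between them at the starting notch. The two markers are enough to give the axis and the fixture direction. I'll check that against the cup and the dust cap.

Run:
```python
from h import *
pts={}
loc={"scene":dict(yellow=(261,310),white=(323,228),cup=(280,238),cap=(322,258)),"side":dict(yellow=(360,216),white=(307,297),cup=(351,238),cap=(305,213))}
rng=dict(yellow=((22,120,100),(36,255,255),.02),white=((0,0,185),(180,60,255),.02),cup=((8,215,60),(22,255,255),.113),cap=((3,90,120),(14,205,255),.125))
for n in loc:
    c=read_camera(n)
    for k,(u,v) in loc[n].items():
        w=20 if k=="cup" else 9 if k!="cap" else 14
        bs=blobs(c,rng[k][0],rng[k][1],(u-w,v-w,u+w,v+w),8)
        if not bs: print(n,k,"none",cv2.cvtColor(c["color"],cv2.COLOR_BGR2HSV)[v,u]); continue
        if k=="cup":
            P=np.array([onplane(c,p[0],.113)[:2] for p in np.vstack(bs)],np.float32)
            away=P-np.asarray(c["origin"])[:2]; away=away.mean(0)/np.linalg.norm(away.mean(0))
            # far rim edge and lateral extremes of the contour lie on the rim circle (r=30 mm)
            lat=np.array([-away[1],away[0]]); a=P@away; l=P@lat
            p=away*(a.max()-.030)+lat*(l.max()+l.min())/2; print(n,"cup",p.round(4),"width",(l.max()-l.min()).round(4)); pts.setdefault(k,[]).append(p)
        else:
            p=onplane(c,cen(bs[0]),rng[k][2])[:2]; print(n,k,cv2.contourArea(bs[0]),np.round(cen(bs[0]),1),p.round(4)); pts.setdefault(k,[]).append(p)
m={k:np.mean(v,0) for k,v in pts.items()}
Y,W=m["yellow"],m["white"]; d=Y-W; print("YW",np.linalg.norm(d))
u=np.array([-d[1],d[0]])/np.linalg.norm(d); M=(Y+W)/2
if u@(m["cup"]-M+0)<0 : pass
for s in (1,-1):
    C=M-.075*s*u; print("C",C.round(4),"start dir",np.degrees(np.arctan2(*(s*u)[::-1])).round(2),"cup pred",(C+.11*s*u).round(4),"dir Y",np.degrees(np.arctan2(*(Y-C)[::-1])).round(2), "cup fin",(C+.11*(Y-C)/np.linalg.norm(Y-C)).round(4))
print({k:v.round(4) for k,v in m.items()})
```

```text
scene yellow 74.5 [260.5 309.6] [ 0.5334 -0.1688]
scene white 116.5 [322.9 223.7] [0.5463 0.0995]
scene cup none [ 18 171 247]
scene cap 283.5 [322.2 259.3] [ 0.6202 -0.0524]
side yellow 60.0 [359.4 215.9] [ 0.5302 -0.165 ]
side white 76.0 [307.  296.8] [0.5489 0.0923]
side cup none [ 16 185 254]
side cap 296.5 [305.4 212.3] [ 0.6115 -0.0384]
YW 0.2632849943127801Traceback (most recent call last):
  File "<stdin>", line 22, in <module>
KeyError: 'cup'
```

Run:
```python
from h import *
w={"scene":(280,238,(322.9,227.8)),"side":(351,238,(307.,296.8))}; Y=np.array([.5318,-.1669]); Ws=[];cups=[]
for n,(u,v,wp) in w.items():
    c=read_camera(n); Ws.append(onplane(c,wp,.02)[:2]); print(Ws[-1])
    bs=blobs(c,(9,140,60),(24,255,255),(u-21,v-19,u+19,v+19),30)
    P=np.array([onplane(c,p[0],.113)[:2] for p in bs[0]])
    aw=P.mean(0)-np.asarray(c["origin"])[:2]; aw/=np.linalg.norm(aw); lat=np.array([-aw[1],aw[0]]); a=P@aw; l=P@lat
    cups.append(aw*(a.max()-.030)+lat*(l.max()+l.min())/2); print(n,"cup",cups[-1].round(4),np.ptp(l).round(4),np.ptp(a).round(4))
W=np.mean(Ws,0); cup=np.mean(cups,0); d=Y-W; M=(Y+W)/2; u=np.array([-d[1],d[0]])/np.linalg.norm(d); u*=np.sign(u@(np.array([.5,-.04])-np.array([.616,-.045])))
C=M-.075*u; f=(Y-C)/np.linalg.norm(Y-C)
print("YW",np.linalg.norm(d),"C",C,"dir",np.degrees(np.arctan2(u[1],u[0])),"cup pred",C+.11*u,"cup meas",cup,np.linalg.norm(cup-C))
print("final",C+.11*f,"Ydir",np.degrees(np.arctan2(f[1],f[0])))
```

```text
[0.55192852 0.08871656]
scene cup [ 0.5083 -0.0372] 0.0567 0.0683
[0.54895542 0.09236067]
side cup [ 0.5051 -0.0351] 0.0588 0.0731
YW 0.25811269289465494 C [ 0.61592512 -0.04359751] dir 175.85825422759902 cup pred [ 0.50621239 -0.03565285] cup meas [ 0.50666749 -0.03610751] 0.10951405700422635
final [ 0.55393028 -0.13446356] Ydir -124.30439487770424
```

```bash
cat >> h.py <<'E'
def todelta(p,s=None):
    s=s or readout.read_state()
    return (R.from_rotvec(s["tcp_rot"]).inv().apply(np.array(p)-s["tool_pos"])*1000).round(1)
E
python3 - <<'E'
from h import *
print(todelta([.5065,-.036,.22]), R.from_rotvec(readout.read_state()["tcp_rot"]).as_matrix().round(3))
E
```

```text
[ 453.2 -445.9   28.2] [[ 0.922  0.386 -0.   ]
 [ 0.386 -0.922  0.   ]
 [ 0.    -0.    -1.   ]]
```

Call:
jog_arm(
  deltas=[0.227, -0.223, 0, 0, 0, 0, -1, 0.227, -0.223, 0, 0, 0, 0, -1, 0.227, -0.223, 0, 0, 0, 0, -1, 0.227, -0.223, 0, 0, 0, 0, -1, 0.227, -0.223, 0, 0, 0, 0, -1, 0.227, -0.223, 0, 0, 0, 0, -1, 0.227, -0.223, 0, 0, 0, 0, -1, 0.227, -0.223, 0, 0, 0, 0, -1],
  squeeze=20,
)

```text
time: 1.2
tool_pos: [0.3849, -0.3267, 0.2486]
tcp_rot: [3.079, 0.625, 0.001]
wrist_force: [0.5, 0.3, 0.6]
width: 0.001
grip_force: 0.0
```

Call:
jog_arm(
  deltas=[0.226, -0.223, 0, 0, 0, 0, -1, 0.226, -0.223, 0, 0, 0, 0, -1, 0.226, -0.223, 0, 0, 0, 0, -1, 0.226, -0.223, 0, 0, 0, 0, -1, 0.226, -0.223, 0, 0, 0, 0, -1, 0.226, -0.223, 0, 0, 0, 0, -1, 0.226, -0.223, 0, 0, 0, 0, -1, 0.226, -0.223, 0, 0, 0, 0, -1],
)

```text
time: 2.0
tool_pos: [0.5075, -0.0349, 0.2484]
tcp_rot: [3.079, 0.624, 0.001]
wrist_force: [0.7, -0.9, -0.1]
width: -0.001
grip_force: 0.0
```

Run:
```python
from h import *
s=readout.read_state(); print(s["time"],s["tool_pos"],s["tcp_rot"],s["wrist_force"],s["width"],s["q"])
c=read_camera("wrist"); cv2.imwrite("pics/w1.png",c["color"])
print(c["origin"],todelta([.5065,-.036,.128]))
```

```text
2.0 [ 0.50750499 -0.03487784  0.24841032] [3.07881728e+00 6.23994842e-01 8.99294191e-04] [ 0.67306021 -0.9437795  -0.13945636] -0.0013958092178172447 [-1.17590224e-01 -5.39227854e-02  1.95312749e+00  1.02469671e-05
  1.24178847e+00  1.05327288e+00]
[ 0.56874047 -0.00812498  0.37421253] [ -0.2  -0.4 120.3]
```

View pics/w1.png

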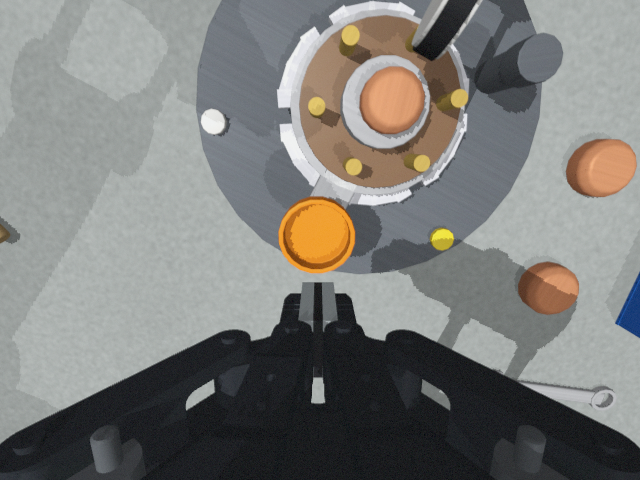

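The wrist view shows the cup rim centred at (317,235) just ahead of the closed fingers, the yellow marker at (442,239), the white one at (213,122) and the dust cap at (392,99). I'll check the cup position from the rim before going down.

Run:
```python
from h import *
c=read_camera("wrist"); b=blobs(c,(9,140,60),(24,255,255),(270,190,365,278),30)[0]
e=cv2.minEnclosingCircle(b); cup=onplane(c,e[0],.113); print(e,cup)
y=cen(blobs(c,(22,120,100),(36,255,255),(425,225,460,255),8)[0]); print("Y",onplane(c,y,.02)); print("cap",onplane(c,(392,99),.125),"W",onplane(c,(213,122),.02))
print(todelta([cup[0],cup[1],.125]))
```

```text
((315.0340881347656, 233.18600463867188), 38.82856369018555) [ 0.50500588 -0.03427957  0.113     ]
Y [ 0.52939763 -0.16577657  0.02      ]
cap [ 0.61243799 -0.04470558  0.125     ] W [0.54609356 0.08937667 0.02      ]
[ -0.2  -3.2 123.2]
```

Call:
jog_arm(
  deltas=[-0.001, -0.001, 0.03, 0, 0, 0, -1, -0.001, -0.001, 0.06, 0, 0, 0, -1, -0.001, -0.001, 0.09, 0, 0, 0, -1, -0.001, -0.001, 0.11, 0, 0, 0, -1, -0.001, -0.001, 0.12, 0, 0, 0, -1, -0.001, -0.001, 0.126, 0, 0, 0, -1, -0.001, -0.001, 0.126, 0, 0, 0, -1],
)

```text
time: 2.8
tool_pos: [0.5049, -0.0365, 0.1222]
tcp_rot: [3.08, 0.617, -0.001]
wrist_force: [-0.1, -0.4, -0.6]
width: -0.001
grip_force: 0.0
```

Call:
jog_arm(
  deltas=[0, 0, 0.003, 0, 0, 0, -1, 0, 0, 0.006, 0, 0, 0, -1, 0, 0, 0.009, 0, 0, 0, -1, 0, 0, 0.011, 0, 0, 0, -1, 0, 0, 0.011, 0, 0, 0, -1],
)

```text
time: 3.3
tool_pos: [0.506, -0.0358, 0.1123]
tcp_rot: [3.079, 0.62, 0.003]
wrist_force: [-0.1, -1.1, 5.9]
width: 0.005
grip_force: 2.8
```

Call:
jog_arm(
  deltas=[0, 0, 0.003, 0, 0, 0, -1, 0, 0, 0.006, 0, 0, 0, -1, 0, 0, 0.009, 0, 0, 0, -1, 0, 0, 0.012, 0, 0, 0, -1, 0, 0, 0.012, 0, 0, 0, -1],
)

```text
time: 3.8
tool_pos: [0.506, -0.0357, 0.1007]
tcp_rot: [3.079, 0.62, 0.003]
wrist_force: [-1.8, -0.5, 9.8]
width: -0.002
grip_force: 4.8
```

Run:
```python
from h import *
s=readout.read_state(); print(s["tool_pos"],s["wrist_force"],s["time"])
C=np.array([.616,-.0437]); T=R.from_rotvec(s["tcp_rot"]); p0=s["tool_pos"]
r0=p0[:2]-C; print("ang",np.degrees(np.arctan2(r0[1],r0[0]))%360,np.linalg.norm(r0))
for a in np.arange(4,65,4):
    t=np.radians(a); r=[[np.cos(t),-np.sin(t)],[np.sin(t),np.cos(t)]]@r0
    print(a,(T.inv().apply([*(r-r0),0])*1000).round(1))
```

```text
[ 0.50602465 -0.03573362  0.10068581] [-1.80545292 -0.54498187  9.84608937] 3.8
ang 175.85684969101646 0.11026350192872987
4 [-3.2  7.   0. ]
8 [-6.  14.2  0. ]
12 [-8.2 21.5  0. ]
16 [-9.9 29.   0. ]
20 [-11.1  36.6   0. ]
24 [-11.8  44.3   0. ]
28 [-11.9  52.    0. ]
32 [-11.5  59.7   0.1]
36 [-10.5  67.3   0.1]
40 [-9.1 74.9  0.1]
44 [-7.1 82.3  0.1]
48 [-4.5 89.6  0.1]
52 [-1.5 96.7  0.1]
56 [2.000e+00 1.035e+02 1.000e-01]
60 [  6.  110.1   0.2]
64 [ 10.4 116.4   0.2]
```

Call:
jog_arm(
  deltas=[-0.003, 0.007, 0, 0, 0, -4, -1, -0.006, 0.014, 0, 0, 0, -8, -1, -0.008, 0.0215, 0, 0, 0, -12, -1, -0.01, 0.029, 0, 0, 0, -16, -1, -0.011, 0.0365, 0, 0, 0, -20, -1, -0.012, 0.044, 0, 0, 0, -24, -1, -0.012, 0.052, 0, 0, 0, -28, -1, -0.012, 0.052, 0, 0, 0, -28, -1],
)

```text
time: 4.6
tool_pos: [0.5163, -0.0893, 0.1016]
tcp_rot: [2.835, 1.347, 0.005]
wrist_force: [-0.8, -1.7, 9.6]
width: 0.003
grip_force: 4.7
```

Run:
```python
from h import *
s=readout.read_state(); print(s["tool_pos"],s["wrist_force"],s["time"])
C=np.array([.616,-.0437]); T=R.from_rotvec(s["tcp_rot"]); p0=s["tool_pos"]
r0=p0[:2]-C; a0=np.degrees(np.arctan2(r0[1],r0[0]))%360; print("ang",a0,np.linalg.norm(r0))
for a in range(4,37,4):
    t=np.radians(a+a0); print(a,(T.inv().apply([*(.11*np.array([np.cos(t),np.sin(t)])-r0),0])*1000).round(1))
c=read_camera("scene"); cv2.imwrite("pics/s2.png",cv2.resize(c["color"][205:360,235:405],None,fx=3,fy=3))
```

```text
[ 0.51633816 -0.08933191  0.10156403] [-0.77937192 -1.70940873  9.60895736] 4.6
ang 204.60150208119686 0.10961183487926078
4 [-3.5  6.8  0. ]
8 [-6.2 14.   0.1]
12 [-8.3 21.4  0.1]
16 [-9.9 28.9  0.1]
20 [-11.   36.5   0.1]
24 [-11.6  44.2   0.2]
28 [-11.6  51.8   0.2]
32 [-11.1  59.5   0.2]
36 [-10.1  67.1   0.3]
```

View pics/s2.png

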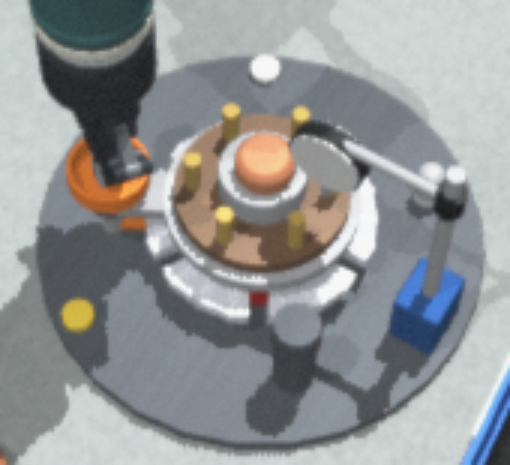

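The turntable is following: the cup has moved round about half-way (crop (107,175)), and the dust cap is still on the hub. I'll carry on to just short of the notch.

Call:
jog_arm(
  deltas=[-0.0035, 0.007, 0, 0, 0, -4, -1, -0.006, 0.014, 0, 0, 0, -8, -1, -0.008, 0.0215, 0, 0, 0, -12, -1, -0.01, 0.029, 0, 0, 0, -16, -1, -0.011, 0.0365, 0, 0, 0, -20, -1, -0.0115, 0.044, 0, 0, 0, -24, -1, -0.0115, 0.052, 0, 0, 0, -28, -1, -0.0115, 0.056, 0, 0, 0, -30, -1],
)

```text
time: 5.45
tool_pos: [0.553, -0.1325, 0.1018]
tcp_rot: [2.389, 2.035, 0.006]
wrist_force: [0.8, 3.9, 9.5]
width: -0.0
grip_force: 4.6
```

Run:
```python
from h import *
s=readout.read_state(); print(s["tool_pos"],s["wrist_force"],s["time"])
C=np.array([.616,-.0437]); T=R.from_rotvec(s["tcp_rot"]); p0=s["tool_pos"]
r0=p0[:2]-C; a0=np.degrees(np.arctan2(r0[1],r0[0]))%360; print("ang",a0,np.linalg.norm(r0))
for a in (235.8,237,238,239,240,242):
    t=np.radians(a); print(a,(T.inv().apply([*(.11*np.array([np.cos(t),np.sin(t)])-r0),0])*1000).round(1))
P=[]
for n,z in (("scene",(225,235,290,320)),("side",(310,190,400,260))):
    c=read_camera(n); P.append(c["color"][z[1]:z[3],z[0]:z[2]])
cv2.imwrite("pics/s3.png",np.hstack([cv2.resize(p,(395,400)) for p in P]))
```

```text
[ 0.55296779 -0.13249988  0.10178901] [0.82835724 3.86647339 9.49304298] 5.45
ang 234.63198635579795 0.10889663955098346
235.8 [-2.   1.5  0. ]
237 [-2.9  3.6  0. ]
238 [-3.7  5.4  0. ]
239 [-4.4  7.2  0. ]
240 [-5.1  9.   0. ]
242 [-6.4 12.6  0.1]
```

View pics/s3.png

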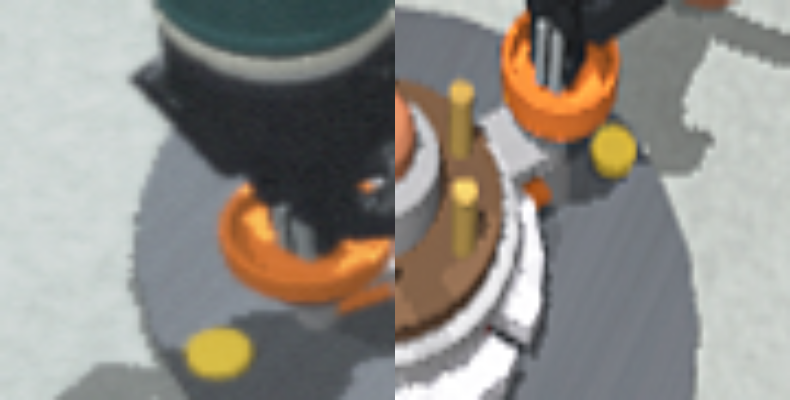

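Both views show the cup directly inward of the yellow marker, at side crop (560,75) with the marker at (613,150). I'll move the last degree and ease up partly. If the spring force follows the fingertips past the 12 mm rub height, the tooth is in the notch.

Call:
jog_arm(
  deltas=[-0.001, 0.0015, 0, 0, 0, -1, -1, -0.002, 0.0025, 0, 0, 0, -1, -1, -0.002, 0.0025, 0, 0, 0, -1, -1, -0.002, 0.0025, -0.002, 0, 0, -1, -1, -0.002, 0.0025, -0.004, 0, 0, -1, -1, -0.002, 0.0025, -0.006, 0, 0, -1, -1, -0.002, 0.0025, -0.007, 0, 0, -1, -1, -0.002, 0.0025, -0.007, 0, 0, -1, -1],
)

```text
time: 6.35
tool_pos: [0.5551, -0.1343, 0.1087]
tcp_rot: [2.373, 2.053, 0.008]
wrist_force: [2.3, 2.8, 7.3]
width: 0.002
grip_force: 3.4
```

The force is 7.3 N at about 9 mm of press, so the plunger is following the fingertips up and the tooth is in the notch. I'll let it up fully and move clear.

Call:
jog_arm(
  deltas=[0, 0, -0.003, 0, 0, 0, -1, 0, 0, -0.006, 0, 0, 0, -1, 0, 0, -0.009, 0, 0, 0, -1, 0, 0, -0.012, 0, 0, 0, -1, 0, 0, -0.03, 0, 0, 0, -1, 0, 0, -0.06, 0, 0, 0, -1, 0, 0, -0.1, 0, 0, 0, -1, 0, 0, -0.14, 0, 0, 0, -1],
)

```text
time: 7.15
tool_pos: [0.5507, -0.1347, 0.2459]
tcp_rot: [-2.373, -2.053, 0.004]
wrist_force: [0.2, 0.4, 0.4]
width: -0.003
grip_force: 0.0
```

Run:
```python
from h import *
s=readout.read_state(); print(s["tool_pos"],s["wrist_force"],s["time"])
c=read_camera("wrist"); cv2.imwrite("pics/w2.png",c["color"])
b=blobs(c,(9,140,60),(24,255,255),None,500)
for x in b[:3]:
    e=cv2.minEnclosingCircle(x); p=onplane(c,e[0],.113)[:2]; print(e,p,np.degrees(np.arctan2(p[1]+.0437,p[0]-.616))%360)
    # size gives height: outer rim radius 30 mm
    print("depth",c["fx"]*.030/e[1],"cam z",c["origin"][2])
```

```text
[ 0.55069328 -0.13473124  0.24585478] [0.20439714 0.36716052 0.44568248] 7.15
((322.4577331542969, 232.07464599609375), 39.97962188720703) [ 0.55264563 -0.13327688] 234.7296603641057
depth 0.26328926129341135 cam z 0.3716599094199341
```

View pics/w2.png

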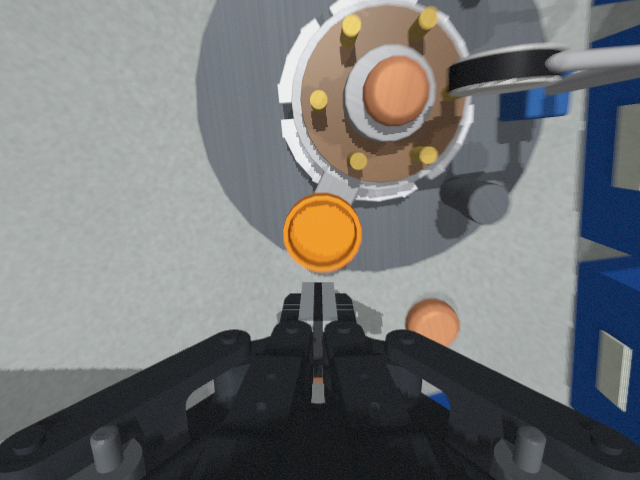

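The wrist view shows the cup up at (322,232), with a rim size that matches full height and about 235° round the axis. The dust cap is still centred on the hub at (395,90). I'll back off outward and check from the fixed cameras.

Call:
jog_arm(
  deltas=[-0.04, 0, -0.02, 0, 0, 0, -1, -0.08, 0, -0.02, 0, 0, 0, -1, -0.12, 0, -0.02, 0, 0, 0, -1, -0.16, 0, -0.02, 0, 0, 0, -1, -0.16, 0, -0.02, 0, 0, 0, -1, -0.16, 0, -0.02, 0, 0, 0, -1],
)

```text
time: 7.8
tool_pos: [0.5282, -0.2939, 0.265]
tcp_rot: [-2.376, -2.051, 0.001]
wrist_force: [0.4, 0.6, -0.6]
width: 0.0
grip_force: 0.0
```

Run:
```python
from h import *
s=readout.read_state(); print(s["tool_pos"],s["wrist_force"],s["time"])
P=[]
for n,(u0,v0,u1,v1) in (("scene",(235,205,405,360)),("side",(225,180,385,312))):
    c=read_camera(n); P.append(cv2.resize(c["color"][v0:v1,u0:u1],(400,360)))
    bs=blobs(c,(9,140,60),(22,255,255),(u0,v0,u1,v1),150)
    for b in bs:
        Q=np.array([onplane(c,p[0],.113)[:2] for p in b]); aw=Q.mean(0)-np.asarray(c["origin"])[:2]; aw/=np.linalg.norm(aw); lat=np.array([-aw[1],aw[0]]); a=Q@aw; l=Q@lat
        p=aw*(a.max()-.030)+lat*(l.max()+l.min())/2; print(n,cen(b),p.round(4),np.ptp(l).round(4),np.degrees(np.arctan2(p[1]+.0437,p[0]-.616))%360)
cv2.imwrite("pics/f.png",np.hstack(P))
```

```text
[ 0.52823277 -0.29385425  0.26503008] [ 0.35435269  0.58722391 -0.61745103] 7.8
scene (275.1391585760518, 282.0355987055016) [ 0.5558 -0.1362] 0.0572 236.9223591437118
side (346.7855454238433, 197.1158392434988) [ 0.5538 -0.1333] 0.0578 235.22941736418488
```

View pics/f.png

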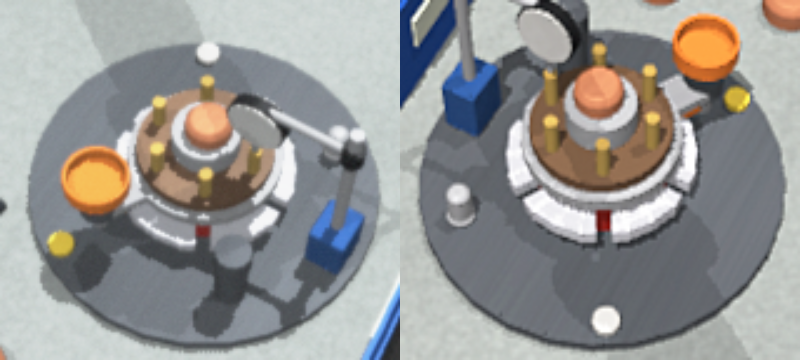

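Both views put the cup at full height beside the yellow marker (about 236°, expected 235.8°), at scene crop (96,180) and side crop (706,47). The dust cap, nut and socket are where they were, and the arm is clear.

```bash
python3 -c "
from workcell import finish_job; print(finish_job())"
```

```text
the job is handed in; nothing more can be done
None
```

The plunger cup is pressed, turned one notch to the yellow marker and back up at full height in that notch; the dust cap and nearby parts look unmoved, the arm is clear, and the job was handed in at about 8 s.

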